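Catch the stones off the tipping chute and weigh them

ROBOT

A 7-joint arm with a two-finger parallel gripper is mounted at the origin on the work surface. World frame = base frame: x ahead of the robot, y to its left, z up, the work surface at z = 0. Lengths are in m, angles in degrees, forces in N, time in s.
With the tool pointing down it reaches from about 0.425 to 0.875 m from the base axis. Payload 4.7 kg.
Tool frame: the origin (TCP) lies at the very end of the fingers, on their centre line; the grasp point (between the pads) lies env.grip_point_offset behind it (env.grip_point_offset is the distance from the TCP to the grasp point, in m); z points along the fingers, y is the direction in which the jaws open and shut (so a half turn about z gives the same grasp; the last joint's range is limited). The gripper opens to 87 mm and grips with 3 to 60 N. Pads are 19 mm wide; open, the fingers measure 117 mm over their backs; the gripper's body (75 mm by 190 mm) begins 51 mm behind the grasp point.
Start: joints at [-70.182, 18.392, -4.016, 83.108, 1.295, 78.541, -3.26], TCP at [0.212, 0.615, 0.223] pointing down, gripper open.
Joint ranges: [-163.93, 163.93], [-17.29, 119.83], [-79.2, 71.16], [3.27, 140.29], [-89.18, 269.18], [5.43, 117.66], [-154.24, 154.24]. Speed limits (degrees/s): [147.25, 147.25, 180, 180, 180, 180, 180].

INTERFACE

Orientations are given as [roll, pitch, yaw] about the fixed x, y, z axes, in that order (R = Rz(yaw) Ry(pitch) Rx(roll)).
In Python, from cell import env gives the robot as it stands.
- The arm moves only by the tool send_rows, never from a script. Its argument "plan" is a list of rows, each a list of 7 numbers: the finger opening in mm, from 0 to 87, then the shift along the tool's x, y, z in mm, then the turn, a rotation vector about the tool's x, y, z in rad. A call has 1 to 12 rows; each row shifts and turns the commanded pose from where the row before left it, along the tool's axes as they then stand; what a row does not reach is not made up. A row lasts 1/10 s, in which the tool goes at most 50 mm and 8.59 degrees, less where a joint would pass 70% of its speed; a pose out of reach is approached as far as the arm can. A call is refused whole if a number of a shift passes 50 or a number of a turn 0.15, either way. A call with a gripper value outside its range is refused whole. The fingers move at their own pace and stop on an object; "grip_force" is the grip in N (left out, the last holds). Time passes only in rows, so rows that do not move let the fingers close. It gives the time, the measured TCP pose, the force and the opening at its end, in the units of the state.
- env.get_obs(): the state, without advancing time (a new reading comes with each control period).
- env.read_camera(name): name is "scene" or "top" or "wrist"; returns the picture (400x640x3 uint8, red, green, blue); there is no depth.
- env.get_calibration(name): a dict with "fx", "fy", "cx", "cy" (pixels), "extrinsics" (4x4, takes a point from camera to world coordinates). Camera axes: x right, y down, z forward; pixel columns grow to the right and rows downward; lengths in m; the calibration is good to about 2 mm. A picture is of the moment at which its call begins: read the wrist's pose just before it. get_calibration takes no time and is no camera call; for the wrist camera it gives the pose at the moment of the call.
- env.sign_off(): hands the job in, once; it reports no verdict.
Trained networks look in the newest picture that a camera, given by its name, has taken for a name from the list of things; names that differ only in an ending like _2 or _b are one class to them, and where a whole thing is asked for, a point or a joint stands for the part that bears it (a point fixed in the world has none). Each returns a list of dicts, best first, with "confidence" (0 to 1); they miss things now and then, are a little off and sometimes report something else, mostly with a low value. They report only what shows in the picture. A call takes as long as a camera call. They do not tell look-alikes from the thing itself.
- env.regions_of(camera, query): "region" (400x640 bool, what is visible of it) and "rect" ([left, top, right, bottom] in pixels, round what is visible of it).
The state is a dict: "time_s": time; "qpos": joint angles; "joint_velocities": joint speeds; "effort": joint torques, N m; "tool_pos": TCP position; "tool_rot": TCP orientation; "force": force on the tool from outside, world axes, zero at the start; "wrist_torque": the same for the moment, N m; "grip_width": finger opening in m.
Only numpy, scipy, OpenCV 4.12 (cv2) and the standard library are available. Lean on these libraries where they do the work, as an engineer would, in place of code of your own. Each camera call takes 0.05 s, during which the arm holds its last target. There are 200 camera calls.

TASK

Take the blue dish by its handle, hold it up off the table under the mouth of the steel chute and gently push the red bar with the dish's far wall, so that the chute tips and all three stones slide into the dish. Then set the dish with its stones gently down on the middle of the bench scale and let go. Touch the stones and the chute machine only with the dish, keep the dish level, and leave the bottle, mug and jar alone.

Things in the scene. Friction and masses are not known exactly. Their poses are not given: they have to be found in the camera images.
- stand: Chute machine, fixed: grey base 230 x 250 x 12 mm, two white uprights (x -17 to +28 mm, inner faces at y = +-106 mm, 237 mm high, joined to the chute by a thin axle), rear post at x 125 to 155 mm. Origin on the table under the chute's pivot; x runs along the chute from its mouth to its closed rear (the mouth faces -x, to the robot), y parallel to the pivot, z up.
- pivot (a point): Chute's pivot axis (along y), 215 mm above the table, fixed, same axes as the stand. The chute rests level by its heavy rear; it tips (rear up, lip down) by up to 34 degrees to a hard stop and falls back when let go. The stones start to slide between about 16 and 30 degrees of tip, depending on the day's friction.
- lip (a point): Middle of the edge of the chute's open mouth as it is at rest (this point stays, it does not tip along): 55 mm before the pivot (-x), 227 mm above the table, as is all the trough's floor. The steel trough is 90 mm wide inside, 210 mm long, walls 46 mm high. Stones drop from the lip, landing up to about 90 mm before it.
- bar_middle (a point): Mid setting of the red push bar (16 mm thick, 140 mm long along y) clamped under the chute: 25 mm before the pivot, 134 mm above the table. The true bar is up to 26 mm before or behind this point along x, untold: find it by touch or sight. Pushing it to +x with about 4 to 12 N tips the chute; full tip takes 45 to 55 mm from first contact, the bar staying 116 to 149 mm above the table.
- dish: Blue open dish, 175 mm (x) x 150 mm (y) x 60 mm high, walls and floor 5 mm, about 0.24 kg, on the table. Origin at the centre of its underside; z up; its handle points to -x. Its far wall, outer face at x = +87.5 mm, is the one to push with.
- dish_center (a point): Centre of the dish, 30 mm above its underside.
- dish_handle (a point): Grip point on the dish's black straight handle: centre of the handle's section, 124 mm from the dish's centre towards -x and 45 mm above the dish's underside. The handle is a bar 85 mm long (x), 22 mm wide (y) and 26 mm high, from 87 to 171 mm from the dish's centre; grip it across its width (y).
- stone_green: Green rough stone, about 50 x 38 x 32 mm, about 90 g (varies); origin at its centre. Starts in the chute.
- stone_amber: Amber rough stone, about 50 x 38 x 32 mm, about 90 g (varies); origin at its centre. Starts in the chute.
- stone_rose: Rose rough stone, about 50 x 38 x 32 mm, about 90 g (varies); origin at its centre. Starts in the chute.
- scale: White bench scale, fixed, 190 x 180 mm, its aluminium weighing plate 180 x 170 mm with its top 50 mm above the table; a low grey display unit (25 mm high) on its -x side, reaching x = -140 mm. Origin on the table under the plate's centre.
- scale_top (a point): Centre of the top face of the scale's plate.
- bottle: Green bottle, 60 mm diameter, 150 mm high; origin at the centre of its base. Bystander.
- mug: White mug, 76 mm diameter, 85 mm high; origin at the centre of its base. Bystander.
- jar: Amber jar, 64 mm diameter, 90 mm high; origin at the centre of its base. Bystander.
Things that resemble listed ones, but are neither listed nor needed, are in the scene too. Several things have the shape of the stone_rose; the one meant has the colours described above.

How it is judged:
By the outcome, as a careful person would: the job done as asked, in the order asked, and still so for the second after the job is handed in, with the robot touching nothing.
It also fails if it takes over 72 s, if anything falls off the work surface, if the arm or the gripper's body presses on something with over 40 N, if the wrist force passes 120 N, or if a joint passes its speed limit or range.

## Working session

There is one attempt and no reset: what is moved stays moved. The work goes in short steps, Python scripts to look and compute and a tool call to move; the robot and the scene stay as the last step left them, time stands still between calls to the robot, and variables do not carry over. Pictures are saved under pics/ and viewed, about 8 in all and at most 12, crops included, and the job is handed in when it is done.

Besides the shell and the picture viewer there is one more tool, called after "Request:" as name([rows], argument=value, ...), one row to a line, values as JSON. send_rows: Moves the arm, as the interface text tells. Its arguments: {"type":"object","properties":{"plan":{"type":"array"},"grip_force":{"type":"number"}},"required":["plan"]}

```bash
mkdir -p pics; ls; cat > h.py <<'E'
import numpy as np, cv2
from cell import env
from scipy.spatial.transform import Rotation as R
def ray(cam,uv):
    c=env.get_calibration(cam);E=np.array(c["extrinsics"])
    d=E[:3,:3]@np.array([(uv[0]-c["cx"])/c["fx"],(uv[1]-c["cy"])/c["fy"],1]);return E[:3,3],d
def atz(cam,uv,z):
    o,d=ray(cam,uv);return o+d*(z-o[2])/d[2]
def proj(cam,p):
    c=env.get_calibration(cam);E=np.linalg.inv(np.array(c["extrinsics"]));q=E[:3,:3]@np.array(p)+E[:3,3]
    return np.array([c["fx"]*q[0]/q[2]+c["cx"],c["fy"]*q[1]/q[2]+c["cy"]])
def save(img,name): cv2.imwrite("pics/"+name,img[:,:,::-1])
E
python3 - <<'E'
from h import *
s=env.get_obs();print(s["tool_pos"],s["tool_rot"],env.grip_point_offset,s["time_s"])
for c in ["scene","top"]:
    im=env.read_camera(c);save(im,c+"0.png")
    print(c,np.round(np.array(env.get_calibration(c)["extrinsics"]),3).tolist())
    for q in ["dish","dish_handle","stand","lip","scale","stone_rose","bottle","mug","jar"]:
        for r in env.regions_of(c,q)[:3]:print(q,np.round(r["confidence"],2),r["rect"])
E
```

```text
pics
[0.21161359 0.61401363 0.22145672] [-1.79890948e+02  5.14577260e-03  1.60989869e+02] 0.0187 0.0
scene [[0.277, 0.634, -0.722, 1.3], [0.961, -0.191, 0.201, -0.283], [-0.011, -0.749, -0.662, 0.825], [0.0, 0.0, 0.0, 1.0]]
dish 0.63 [210.4, 188.0, 273.9, 265.1]
dish_handle 0.65 [212.3, 186.4, 278.4, 266.3]
stand 0.31 [347.6, 163.2, 366.1, 187.7]
lip 0.81 [312.3, 155.5, 424.7, 306.7]
lip 0.7 [208.7, 188.3, 271.9, 265.9]
scale 0.78 [387.5, 164.4, 458.2, 221.8]
stone_rose 0.76 [445.2, 251.3, 460.6, 270.3]
stone_rose 0.66 [441.3, 193.2, 467.0, 241.9]
stone_rose 0.65 [372.8, 189.4, 398.2, 214.3]
bottle 0.62 [441.8, 194.3, 466.3, 240.4]
bottle 0.6 [209.7, 191.7, 275.2, 264.8]
mug 0.79 [225.4, 255.6, 276.3, 305.7]
jar 0.74 [359.3, 177.1, 387.2, 200.8]
jar 0.22 [314.6, 157.1, 428.5, 308.8]
top [[0.013, -0.988, 0.153, 0.393], [-1.0, -0.017, -0.023, -0.072], [0.025, -0.152, -0.988, 1.431], [0.0, 0.0, 0.0, 1.0]]
dish 0.63 [363.3, 199.3, 417.7, 289.4]
dish_handle 0.72 [360.7, 198.6, 413.0, 287.6]
dish_handle 0.59 [436.9, 194.0, 465.7, 213.2]
stand 0.93 [233.8, 113.7, 330.5, 210.4]
lip 0.66 [234.7, 110.1, 328.3, 209.8]
scale 0.78 [165.4, 196.3, 236.5, 271.6]
scale 0.48 [181.5, 161.6, 208.0, 187.8]
stone_rose 0.88 [264.7, 128.1, 284.1, 151.7]
stone_rose 0.53 [210.6, 136.8, 226.0, 152.5]
bottle 0.68 [179.4, 159.6, 208.4, 189.8]
mug 0.9 [366.4, 153.3, 401.9, 180.7]
jar 0.93 [437.5, 192.2, 465.2, 214.1]
jar 0.22 [266.3, 127.8, 281.2, 152.3]
jar 0.17 [236.5, 114.4, 329.7, 208.1]
```

View both.

```bash
python3 - <<'E'
import cv2,numpy as np
a=cv2.imread("pics/top0.png")[90:310,150:480];b=cv2.imread("pics/scene0.png")[140:320,200:480]
cv2.imwrite("pics/t1.png",cv2.resize(a,None,fx=2.4,fy=2.4,interpolation=2));cv2.imwrite("pics/s1.png",cv2.resize(b,None,fx=2.8,fy=2.8,interpolation=2))
E
```

```text
(no output)
```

View pics/t1.png

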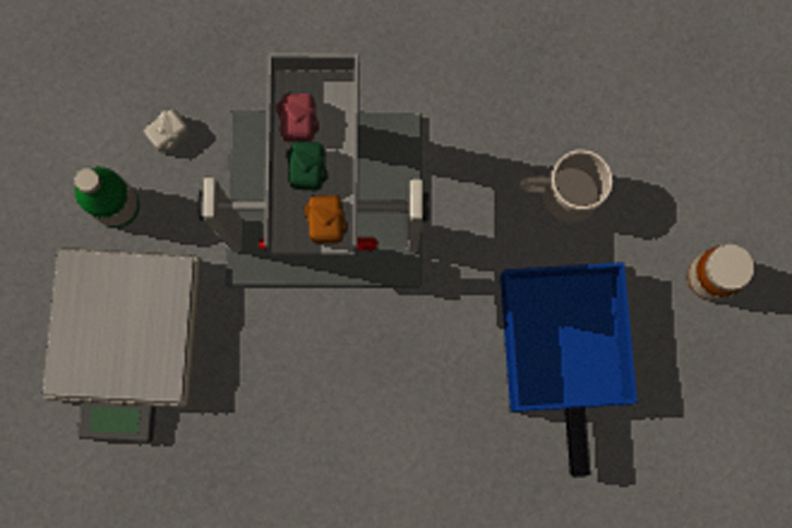

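View pics/s1.png

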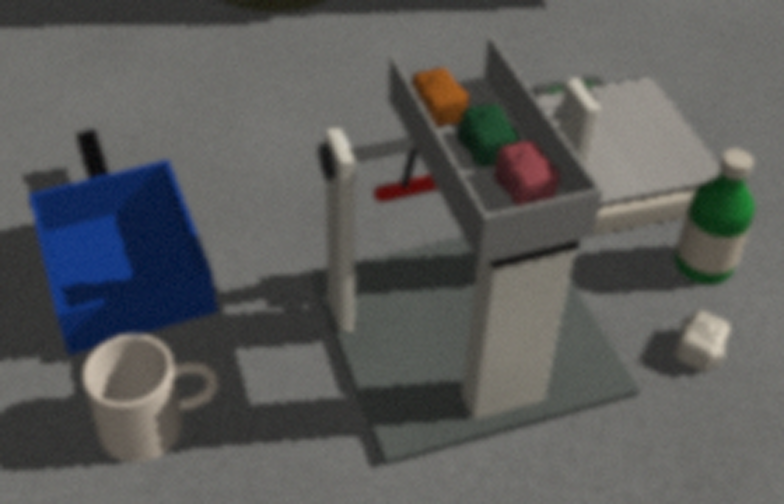

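```bash
python3 - <<'E'
from h import *
def P(l,z): 
    a=np.array([atz("top",(x/2.4+150,y/2.4+90),z) for x,y in l]);return a
def show(n,a): print(n,a[:,:2].round(3).tolist(),"mean",a.mean(0).round(3), "edges",np.linalg.norm(a-np.roll(a,-1,0),axis=1).round(3), "ang",[round(float(np.degrees(np.arctan2(*(a[(i+1)%len(a)]-a[i])[1::-1]))),1) for i in range(len(a))])
show("dish",P([(501,270),(625,263),(636,402),(512,411)],.06))
show("handle",P([(576,408),(581,475)],.058))
show("base",P([(232,111),(421,113),(423,285),(231,286)],.012))
show("chute",P([(269,55),(358,53),(358,252),(266,250)],.273))
show("uprights",P([(209,180),(415,181)],.237))
show("bar",P([(261,244),(377,243)],.142))
show("plate",P([(58,249),(199,256),(187,403),(43,398)],.05))
show("bottle",P([(88,180)],.15));show("mug",P([(581,180)],.085));show("jar",P([(729,270)],.09))
E
```

```text
dish [[0.607, -0.21], [0.619, -0.365], [0.446, -0.375], [0.433, -0.223]] mean [ 0.526 -0.293  0.06 ] edges [0.155 0.173 0.153 0.174] ang [-85.8, -176.4, 94.9, 4.5]
handle [[0.438, -0.302], [0.358, -0.307]] mean [ 0.398 -0.305  0.058] edges [0.081 0.081] ang [-176.2, 3.8]
base [[0.819, 0.138], [0.821, -0.109], [0.594, -0.114], [0.588, 0.131]] mean [0.706 0.012 0.012] edges [0.247 0.228 0.245 0.231] ang [-89.4, -178.6, 91.3, 1.9]
chute [[0.804, 0.062], [0.808, -0.033], [0.59, -0.038], [0.591, 0.058]] mean [0.698 0.012 0.273] edges [0.096 0.218 0.096 0.213] ang [-87.4, -178.8, 89.7, 1.1]
uprights [[0.673, 0.127], [0.676, -0.097]] mean [0.675 0.015 0.237] edges [0.224 0.224] ang [-89.2, 90.8]
bar [[0.62, 0.079], [0.624, -0.056]] mean [0.622 0.012 0.142] edges [0.135 0.135] ang [-88.5, 91.5]
plate [[0.626, 0.341], [0.62, 0.167], [0.438, 0.173], [0.441, 0.348]] mean [0.531 0.257 0.05 ] edges [0.175 0.182 0.175 0.184] ang [-91.9, 177.9, 88.8, -2.1]
bottle [[0.691, 0.282]] mean [0.691 0.282 0.15 ] edges [0.] ang [0.0]
mug [[0.718, -0.306]] mean [ 0.718 -0.306  0.085] edges [0.] ang [0.0]
jar [[0.607, -0.486]] mean [ 0.607 -0.486  0.09 ] edges [0.] ang [0.0]
```

The top view shows the dish at crop (570,335) with its handle at (578,442), the chute with rose, green and amber stones at (298,115), (306,165) and (325,218), and the scale at (120,325). There is one look-alike, a white stone at (165,130). The red bar shows at y≈243, close to its mid setting. The scene view agrees. Next I go above the handle.

```bash
cat >> h.py <<'E'
def rows(p,rot,wps,op,q=1.0,nd=0):
    """wps: list of (pos, yaw) per row, tool pointing down; prints rounded rows"""
    p=np.array(p,float);Rm=R.from_euler("xyz",rot,degrees=True);out=[]
    for t,y in wps:
        d=Rm.inv().apply(np.array(t)-p)*1000;d=np.round(d,nd)
        w=(Rm.inv()*R.from_euler("xyz",[180,0,y],degrees=True)).as_rotvec();w=np.round(w,3)
        p=p+Rm.apply(d)/1000;Rm=Rm*R.from_rotvec(w)
        out.append([op]+[float(x) if nd else int(x) for x in d]+[float(x) for x in w])
    for i in range(0,len(out),12): print("["+",".join(str(o).replace(" ","") for o in out[i:i+12])+"]")
    return p,Rm
E
python3 - <<'E'
from h import *
s=env.get_obs();N=24
wp=[]
yd=np.radians(4.3);g=np.array([.526,-.293])-.116*np.array([np.cos(yd),np.sin(yd)]);print(g)
a0=np.arctan2(.614,.2116);a1=np.arctan2(g[1],g[0]);r0=.6495;r1=np.linalg.norm(g)
for i in range(1,N+1):
    f=i/N;a=a0+(a1-a0)*f;r=np.interp(f,[0,.4,.75,1],[r0,.49,.48,r1]);z=np.interp(f,[0,.3,.7,1],[.2215,.28,.28,.16])
    wp.append(([r*np.cos(a),r*np.sin(a),z],161+23.3*f))
print(rows(s["tool_pos"],s["tool_rot"],wp,60))
E
```

```text
[ 0.41032652 -0.30169753]
[[60,-49,-19,-7,0.0,0.0,-0.017],[60,-46,-23,-8,0.0,0.0,-0.017],[60,-43,-27,-8,0.0,0.0,-0.017],[60,-38,-30,-8,0.0,0.0,-0.017],[60,-34,-34,-9,0.0,0.0,-0.017],[60,-30,-36,-8,0.0,0.0,-0.017],[60,-25,-38,-8,0.0,0.0,-0.017],[60,-21,-39,-1,0.0,0.0,-0.017],[60,-16,-40,0,0.0,0.0,-0.017],[60,-16,-36,0,0.0,0.0,-0.017],[60,-20,-33,0,0.0,0.0,-0.016],[60,-16,-34,0,0.0,0.0,-0.017]]
[[60,-14,-36,0,0.0,0.0,-0.017],[60,-10,-36,0,0.0,0.0,-0.017],[60,-6,-37,0,0.0,0.0,-0.017],[60,-3,-38,0,0.0,0.0,-0.017],[60,1,-38,3,0.0,0.0,-0.017],[60,4,-37,17,0.0,0.0,-0.017],[60,2,-38,16,0.0,0.0,-0.017],[60,6,-38,17,0.0,0.0,-0.017],[60,9,-37,17,0.0,0.0,-0.017],[60,13,-37,16,0.0,0.0,-0.017],[60,16,-36,17,0.0,0.0,-0.017],[60,21,-34,17,0.0,0.0,-0.017]]
(array([ 0.40982051, -0.30137825,  0.15952461]), Rotation.from_matrix(array([[-9.97167508e-01, -7.52127128e-02,  9.61542505e-05],
                            [-7.52127016e-02,  9.97167507e-01,  1.15924935e-04],
                            [-1.04600923e-04,  1.08364558e-04, -9.99999989e-01]])))
```

Request:
send_rows([
  [60,-45,-18,-7,0,0,-0.017],
  [60,-45,-21,-8,0,0,-0.017],
  [60,-42,-26,-8,0,0,-0.017],
  [60,-38,-30,-8,0,0,-0.017],
  [60,-34,-34,-9,0,0,-0.017],
  [60,-31,-36,-8,0,0,-0.017],
  [60,-27,-38,-8,0,0,-0.017],
  [60,-23,-40,-1,0,0,-0.017],
  [60,-18,-41,0,0,0,-0.017],
  [60,-16,-37,0,0,0,-0.017],
  [60,-20,-33,0,0,0,-0.016],
  [60,-16,-34,0,0,0,-0.017],
])

```text
time_s: 2.2
tool_pos: [0.4668, 0.1449, 0.2799]
tool_rot: [180.0, 0.1, 172.6]
force: [0.6, -0.4, -0.9]
grip_width: 0.0601
```

Request:
send_rows([
  [60,-14,-36,0,0,0,-0.017],
  [60,-10,-36,0,0,0,-0.017],
  [60,-6,-37,0,0,0,-0.017],
  [60,-3,-38,0,0,0,-0.017],
  [60,1,-38,3,0,0,-0.017],
  [60,4,-37,17,0,0,-0.017],
  [60,2,-38,16,0,0,-0.017],
  [60,6,-38,17,0,0,-0.017],
  [60,9,-37,17,0,0,-0.017],
  [60,13,-37,16,0,0,-0.017],
  [60,16,-36,17,0,0,-0.017],
  [60,21,-34,17,0,0,-0.017],
])

```text
time_s: 3.4
tool_pos: [0.4111, -0.3014, 0.1593]
tool_rot: [-180.0, 0.1, -175.6]
force: [0.5, -1.1, -0.4]
grip_width: 0.0598
```

Request:
send_rows([
  [60,0,0,0,0,0,0],
  [60,0,0,0,0,0,0],
  [60,0,0,0,0,0,0],
])

```text
time_s: 3.7
tool_pos: [0.4124, -0.299, 0.1599]
tool_rot: [180.0, 0.1, -175.6]
force: [-0.0, 0.8, 1.4]
grip_width: 0.0602
```

```bash
python3 - <<'E'
from h import *
s=env.get_obs();print(s["time_s"],s["tool_pos"],s["tool_rot"],s["force"],s["qpos"])
im=env.read_camera("wrist");save(im,"w1.png")
for q in ["dish","dish_handle"]:
    for r in env.regions_of("wrist",q)[:2]:print(q,np.round(r["confidence"],2),r["rect"])
yd=np.radians(4.3);c=np.array([.526,-.293]);u=np.array([np.cos(yd),np.sin(yd)])
for d in (87,124,171): print(d,proj("wrist",[*(c-u*d/1000),.058]))
E
```

```text
3.7 [ 0.41235371 -0.29896841  0.15989777] [ 1.79982959e+02  6.16927841e-02 -1.75601856e+02] [-0.02389514  0.81699235  1.37606751] [-12.71190395   3.69493723  47.84126135 109.06736893  -3.00062839
  68.44078865 130.56990034]
dish 0.88 [234.6, 136.5, 386.7, 305.5]
dish_handle 0.61 [238.2, 137.5, 387.5, 303.2]
87 [311.73924094 224.27251334]
124 [311.7095598  187.47297585]
171 [311.66864671 136.74775618]
```

View pics/w1.png

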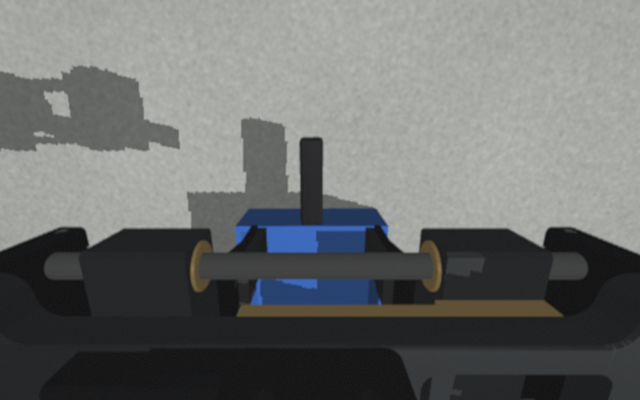

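The wrist view matches: the handle is at column 311, rows 137–224, as predicted. I go down, grip and lift slightly.

Request:
send_rows([
  [60,0,0,35,0,0,0],
  [60,0,0,35,0,0,0],
  [60,0,0,30,0,0,0],
  [60,0,0,20,0,0,0],
  [60,0,0,13,0,0,0],
  [60,0,0,0,0,0,0],
  [60,0,0,0,0,0,0],
])

```text
time_s: 4.55
tool_pos: [0.4121, -0.3001, 0.0272]
tool_rot: [-180.0, 0.0, -175.7]
force: [0.3, 0.8, 0.2]
grip_width: 0.0599
```

Request:
send_rows([
  [15,0,0,0,0,0,0],
  [10,0,0,0,0,0,0],
  [10,0,0,0,0,0,0],
  [10,0,0,0,0,0,0],
  [10,0,0,0,0,0,0],
  [10,0,0,0,0,0,0],
  [10,0,0,0,0,0,0],
  [10,0,0,0,0,0,0],
], grip_force=55)

```text
time_s: 5.35
tool_pos: [0.4114, -0.3003, 0.0267]
tool_rot: [-180.0, 0.0, -175.7]
force: [-0.8, -1.3, 1.7]
grip_width: 0.0219
```

Request:
send_rows([
  [10,0,0,-5,0,0,0],
  [10,0,0,-15,0,0,0],
  [10,0,0,-20,0,0,0],
  [10,0,0,-20,0,0,0],
  [10,0,0,-20,0,0,0],
  [10,0,0,-5,0,0,0],
  [10,0,0,0,0,0,0],
  [10,0,0,0,0,0,0],
  [10,0,0,0,0,0,0],
  [10,0,0,0,0,0,0],
])

```text
time_s: 6.35
tool_pos: [0.4107, -0.2996, 0.1106]
tool_rot: [180.0, -0.1, -175.7]
force: [0.4, 0.1, -1.9]
grip_width: 0.0216
```

```bash
python3 - <<'E'
from h import *
s=env.get_obs();print(s["time_s"],s["tool_pos"],s["tool_rot"],s["force"],s["wrist_torque"],s["grip_width"],s["qpos"])
a=env.read_camera("scene");b=env.read_camera("top")
sa=cv2.resize(a[150:310,190:450],None,fx=2.8,fy=2.8,interpolation=2);save(sa,"s2.png")
save(cv2.resize(b[180:310,340:470],None,fx=4.,fy=4.,interpolation=2),"t2.png")
E
```

```text
6.35 [ 0.41067796 -0.29961839  0.1106122 ] [ 1.79963871e+02 -9.69694992e-02 -1.75697575e+02] [ 0.35174075  0.07256636 -1.86173796] [ 0.01388568  0.16285959 -0.00502651] 0.021550398224264227 [-11.99440234   7.71233284  48.54833795 112.26498427  -6.44997354
  62.85777718 133.56001468]
```

View pics/s2.png

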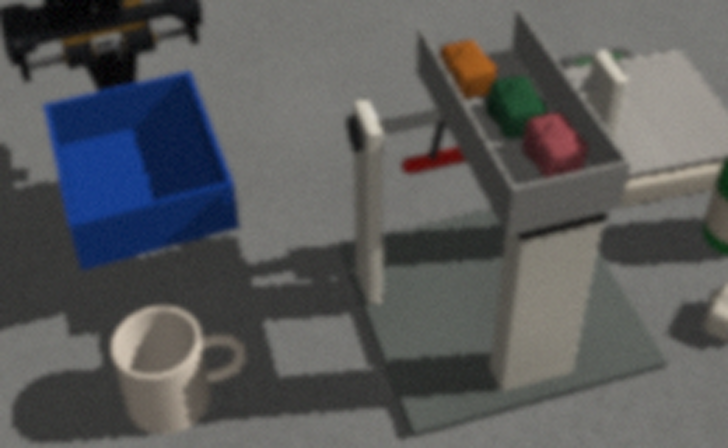

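```bash
python3 - <<'E'
from h import *
for n,p in dict(farL=(.0875,-.075),farR=(.0875,.075),nearL=(-.0875,-.075),nearR=(-.0875,.075)).items():
    a=np.radians(4.3);M=np.array([[np.cos(a),-np.sin(a)],[np.sin(a),np.cos(a)]])
    xy=M@np.array([p[0]+.115,p[1]])+[.411,-.3005];print(n,((proj("scene",[*xy,.145])-[190,150])*2.8).round(0),((proj("scene",[*xy,.085])-[190,150])*2.8).round(0))
N=16;p0=np.array([.4112,-.3002,.1113]);p1=np.array([.396,.0065,.124])
wp=[]
for i in range(1,N+1):
    f=i/N;s=f*f*(3-2*f);wp.append((p0+(p1-p0)*s,184.35-3.1*f))
print(rows(p0,[180,0,184.35],wp,10))
E
```

```text
farL [ 66. 224.] [ 79. 269.]
farR [232. 181.] [237. 226.]
nearL [ 39. 103.] [ 51. 147.]
nearR [187.  69.] [193. 113.]
[[10,0,3,0,0.0,-0.0,0.003],[10,0,10,-1,-0.0,-0.0,0.004],[10,-1,15,0,-0.0,-0.0,0.003],[10,0,20,-1,-0.0,-0.0,0.004],[10,0,23,-1,-0.0,-0.0,0.003],[10,0,26,-1,-0.0,-0.0,0.003],[10,-1,28,-1,-0.0,-0.0,0.004],[10,0,29,-1,-0.0,-0.0,0.003],[10,0,28,-2,-0.0,-0.0,0.003],[10,0,28,-1,-0.0,-0.0,0.004],[10,1,26,-1,-0.0,-0.0,0.003],[10,0,23,-1,-0.0,-0.0,0.004]]
[[10,0,20,-1,-0.0,-0.0,0.003],[10,0,15,0,-0.0,-0.0,0.003],[10,1,10,-1,-0.0,-0.0,0.004],[10,0,3,0,-0.0,-0.0,0.003]]
(array([0.3956861 , 0.00643938, 0.1243    ]), Rotation.from_matrix(array([[-9.99759726e-01, -2.19200667e-02, -9.28881204e-18],
                            [-2.19200667e-02,  9.99759726e-01,  1.22111899e-16],
                            [ 6.60987922e-18,  1.22286170e-16, -1.00000000e+00]])))
```

The dish is level: its projected corners match the picture within a few pixels. I carry it sideways to the front of the chute.

Request:
send_rows([
  [10,0,3,0,0,0,0.003],
  [10,0,10,-1,0,0,0.004],
  [10,-1,15,0,0,0,0.003],
  [10,0,20,-1,0,0,0.004],
  [10,0,23,-1,0,0,0.003],
  [10,0,26,-1,0,0,0.003],
  [10,-1,28,-1,0,0,0.004],
  [10,0,29,-1,0,0,0.003],
  [10,0,28,-2,0,0,0.003],
  [10,0,28,-1,0,0,0.004],
])

```text
time_s: 7.45
tool_pos: [0.4012, -0.0888, 0.1207]
tool_rot: [180.0, 0.0, -177.7]
force: [0.1, -0.5, -2.7]
grip_width: 0.0215
```

```bash
python3 - <<'E'
from h import *
s=env.get_obs();print(s["time_s"],s["tool_pos"],s["tool_rot"],s["force"],s["qpos"])
E
```

```text
7.45 [ 0.40122277 -0.08882857  0.12066667] [ 1.79967993e+02  2.74564423e-02 -1.77668870e+02] [ 0.12333084 -0.53864471 -2.70845356] [-26.47434787  -9.17116284  33.03460707 123.33029576   5.48645845
  64.45779732  96.18580434]
```

Request:
send_rows([
  [10,1,26,-1,0,0,0.003],
  [10,0,23,-1,0,0,0.004],
  [10,0,20,-1,0,0,0.003],
  [10,0,15,0,0,0,0.003],
  [10,1,10,-1,0,0,0.004],
  [10,0,3,0,0,0,0.003],
  [10,0,0,0,0,0,0],
  [10,0,0,0,0,0,0],
  [10,0,0,0,0,0,0],
])

```text
time_s: 8.35
tool_pos: [0.3961, 0.006, 0.1245]
tool_rot: [-180.0, 0.0, -178.9]
force: [0.2, -0.0, -2.7]
grip_width: 0.0211
```

```bash
python3 - <<'E'
from h import *
s=env.get_obs();print(s["time_s"],s["tool_pos"],s["tool_rot"],s["force"],s["wrist_torque"],s["qpos"])
a=env.read_camera("scene");b=env.read_camera("top")
A=cv2.resize(a[130:310,270:450],(520,520),interpolation=2);B=cv2.resize(b[90:310,220:350],(308,520),interpolation=2)
save(np.hstack([A[:,:490],B]),"c3.png")
E
```

```text
8.35 [0.39607213 0.00602162 0.12448182] [-1.79999827e+02  9.35810437e-04 -1.78858513e+02] [ 0.224276   -0.04605158 -2.67756916] [0.00863278 0.22612606 0.01945187] [-31.24988068 -10.52911994  24.41196884 124.51060123   4.77373127
  65.1706087   81.93112551]
```

View pics/c3.png

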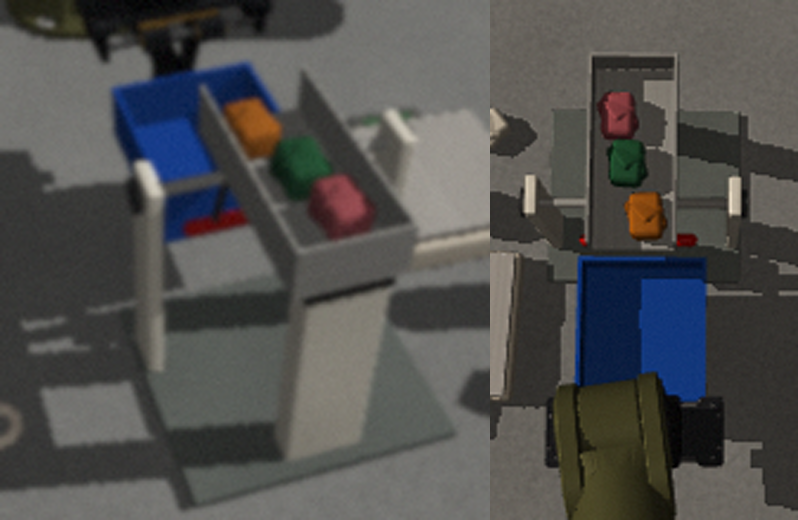

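The dish sits square in front of the red bar, with uprights clear on both sides, and is about 3 mm too far towards -y. I approach gently.

Request:
send_rows([
  [10,-2,1,0,0,0,0],
  [10,-3,1,0,0,0,0],
  [10,-3,1,0,0,0,0],
  [10,-2,0,0,0,0,0],
  [10,-2,0,0,0,0,0],
  [10,-2,0,0,0,0,0],
  [10,-2,0,0,0,0,0],
  [10,-2,0,0,0,0,0],
])

```text
time_s: 9.25
tool_pos: [0.4121, 0.0099, 0.1239]
tool_rot: [-180.0, -0.3, -178.8]
force: [-8.0, -0.1, -0.7]
grip_width: 0.0219
```

Request:
send_rows([
  [10,-2,0,0,0,0,0],
  [10,-2,0,0,0,0,0],
  [10,-2,0,0,0,0,0],
  [10,-2,0,0,0,0,0],
  [10,-2,0,0,0,0,0],
])

```text
time_s: 9.75
tool_pos: [0.4201, 0.01, 0.1229]
tool_rot: [-180.0, -0.5, -178.8]
force: [-8.4, -1.2, -1.8]
grip_width: 0.0216
```

Request:
send_rows([
  [10,-2,0,0,0,0,0],
  [10,-2,0,0,0,0,0],
  [10,-2,0,0,0,0,0],
  [10,-2,0,0,0,0,0],
  [10,-2,0,0,0,0,0],
  [10,-2,0,0,0,0,0],
  [10,-2,0,0,0,0,0],
  [10,-2,0,0,0,0,0],
])

```text
time_s: 10.55
tool_pos: [0.4354, 0.0102, 0.1223]
tool_rot: [-179.9, -0.6, -178.8]
force: [-8.0, -0.8, -3.7]
grip_width: 0.0218
```

Request:
send_rows([
  [10,-2,0,0,0,0,0],
  [10,-2,0,0,0,0,0],
  [10,-2,0,0,0,0,0],
  [10,-2,0,0,0,0,0],
  [10,-2,0,0,0,0,0],
  [10,0,0,0,0,0,0],
  [10,0,0,0,0,0,0],
  [10,0,0,0,0,0,0],
])

```text
time_s: 11.35
tool_pos: [0.4458, 0.0103, 0.1225]
tool_rot: [-179.9, -0.5, -178.8]
force: [-7.3, -0.1, -3.8]
grip_width: 0.0213
```

```bash
python3 - <<'E'
from h import *
s=env.get_obs();print(s["time_s"],s["tool_pos"],s["tool_rot"],s["force"],s["wrist_torque"])
a=env.read_camera("scene");b=env.read_camera("top")
A=cv2.resize(a[130:310,270:450],(520,520),interpolation=2);B=cv2.resize(b[90:310,220:350],(308,520),interpolation=2)
save(np.hstack([A[:,:490],B]),"c4.png")
E
```

```text
11.35 [0.44583424 0.01031466 0.12248322] [-179.9461897    -0.54474983 -178.81198099] [-7.33688631 -0.11706122 -3.83774613] [-0.07093812  2.07374411 -0.06667511]
```

View pics/c4.png

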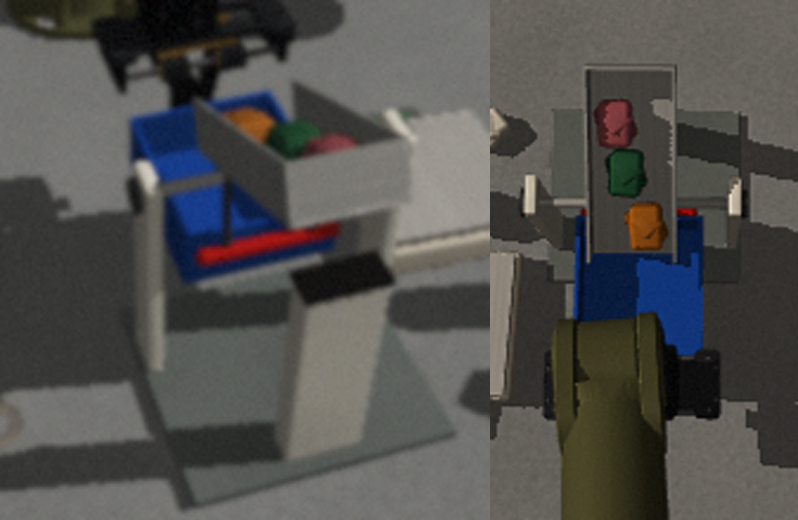

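The chute is tipped about 23° and all three stones are still in place. I keep pushing slowly.

Request:
send_rows([
  [10,-2,0,0,0,0,0],
  [10,-2,0,0,0,0,0],
  [10,-1,0,0,0,0,0],
  [10,0,0,0,0,0,0],
  [10,0,0,0,0,0,0],
])

```text
time_s: 11.95
tool_pos: [0.4511, 0.0104, 0.1226]
tool_rot: [-179.9, -0.5, -178.8]
force: [-6.3, -0.4, -3.4]
grip_width: 0.0214
```

Request:
send_rows([
  [10,-2,0,0,0,0,0],
  [10,-2,0,0,0,0,0],
  [10,0,0,0,0,0,0],
  [10,0,0,0,0,0,0],
  [10,0,0,0,0,0,0],
])

```text
time_s: 12.45
tool_pos: [0.4554, 0.0105, 0.1227]
tool_rot: [-179.9, -0.5, -178.8]
force: [-4.9, -1.0, -4.5]
grip_width: 0.0212
```

```bash
python3 - <<'E'
from h import *
s=env.get_obs();print(s["time_s"],s["tool_pos"],s["tool_rot"],s["force"],s["wrist_torque"])
b=env.read_camera("top")
for q in ["stone_green","stone_amber","stone_rose"]:
    for r in env.regions_of("top",q)[:2]:print(q,np.round(r["confidence"],2),r["rect"], b[r["region"]].mean(0).round())
E
```

```text
12.45 [0.45543828 0.01051129 0.1227233 ] [-179.94684596   -0.46645131 -178.81045392] [-4.87126453 -0.97966451 -4.45794994] [-0.13490249  1.89476176 -0.13981673]
stone_green 0.52 [267.7, 160.1, 288.4, 178.8] [21. 46. 28.]
stone_amber 0.58 [275.7, 178.3, 292.2, 202.4] [102.  54.  14.]
stone_rose 0.77 [261.4, 138.1, 280.5, 164.0] [79. 38. 39.]
stone_rose 0.65 [210.1, 136.4, 225.2, 152.6] [139. 128. 112.]
```

Request:
send_rows([
  [10,-2,0,0,0,0,0],
  [10,-1,0,0,0,0,0],
  [10,0,0,0,0,0,0],
  [10,0,0,0,0,0,0],
  [10,0,0,0,0,0,0],
  [10,0,0,0,0,0,0],
  [10,0,0,0,0,0,0],
  [10,0,0,0,0,0,0],
])

```text
time_s: 13.45
tool_pos: [0.4614, 0.0113, 0.1242]
tool_rot: [180.0, -0.1, -178.8]
force: [-4.0, -0.9, -5.8]
grip_width: 0.0214
```

```bash
python3 - <<'E'
from h import *
s=env.get_obs();print(s["time_s"],s["tool_pos"],s["tool_rot"],s["force"],s["wrist_torque"])
a=env.read_camera("scene");b=env.read_camera("top")
A=cv2.resize(a[130:310,270:450],(520,520),interpolation=2);B=cv2.resize(b[90:310,220:350],(308,520),interpolation=2)
save(np.hstack([A[:,:490],B]),"c5.png")
E
```

```text
13.45 [0.46143874 0.01133173 0.12421101] [ 1.79985286e+02 -5.59908501e-02 -1.78777097e+02] [-4.00054066 -0.89963002 -5.79807597] [-0.12050345  1.59409846 -0.20498344]
```

View pics/c5.png

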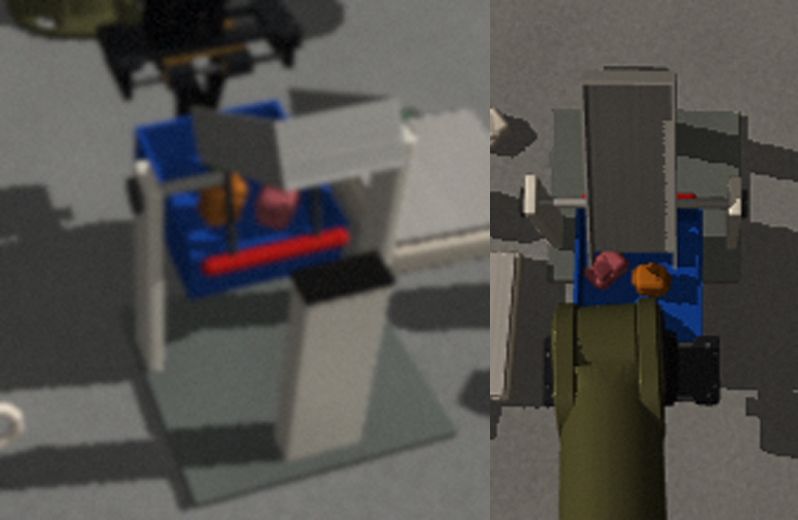

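The chute is empty. Amber and rose lie in the dish and green is probably hidden under the gripper. I withdraw slowly.

Request:
send_rows([
  [10,1,0,0,0,0,0],
  [10,2,0,0,0,0,0],
  [10,3,0,0,0,0,0],
  [10,3,0,0,0,0,0],
  [10,3,0,0,0,0,0],
  [10,3,0,0,0,0,0],
  [10,3,0,0,0,0,0],
  [10,3,0,0,0,0,0],
  [10,3,0,0,0,0,0],
  [10,3,0,0,0,0,0],
  [10,3,0,0,0,0,0],
  [10,3,0,0,0,0,0],
])

```text
time_s: 14.75
tool_pos: [0.4284, 0.0106, 0.1246]
tool_rot: [180.0, -0.0, -178.8]
force: [-4.9, 0.7, -4.1]
grip_width: 0.0212
```

Request:
send_rows([
  [10,3,0,0,0,0,0],
  [10,3,0,0,0,0,0],
  [10,3,0,0,0,0,0],
  [10,3,0,0,0,0,0],
  [10,3,0,0,0,0,0],
  [10,4,0,0,0,0,0],
  [10,4,0,0,0,0,0],
  [10,4,0,0,0,0,0],
  [10,3,0,0,0,0,0],
  [10,2,0,0,0,0,0],
  [10,1,0,0,0,0,0],
  [10,0,0,0,0,0,0],
])

```text
time_s: 15.95
tool_pos: [0.396, 0.0097, 0.1245]
tool_rot: [180.0, 0.0, -178.8]
force: [0.1, -0.2, -5.1]
grip_width: 0.0212
```

```bash
python3 - <<'E'
from h import *
s=env.get_obs();print(s["time_s"],s["tool_pos"],s["tool_rot"],s["force"],s["wrist_torque"],s["qpos"])
a=env.read_camera("scene");b=env.read_camera("top")
A=cv2.resize(a[120:300,230:480],(722,520),interpolation=2)
save(A,"c6.png")
for q in ["stone_green","stone_amber","stone_rose"]:
  for c in ["scene","top"]:
    for r in env.regions_of(c,q)[:2]:print(c,q,np.round(r["confidence"],2),r["rect"], (a if c=="scene" else b)[r["region"]].mean(0).round())
E
```

```text
15.95 [0.39604021 0.00972443 0.12454414] [ 1.79991784e+02  2.43811687e-02 -1.78783446e+02] [ 0.09403393 -0.22392087 -5.09839906] [-0.02192273  0.57001794  0.02556718] [-31.47622915 -10.51185111  24.13279922 124.51031992   4.7091824
  65.14946956  81.53249309]
scene stone_green 0.15 [156.3, 243.9, 186.6, 285.2] [139. 120. 102.]
top stone_green 0.57 [272.1, 236.9, 288.6, 250.6] [22. 51. 31.]
scene stone_amber 0.53 [330.5, 177.0, 342.7, 194.2] [103.  60.  25.]
scene stone_rose 0.82 [443.1, 249.8, 458.7, 270.9] [144. 138. 127.]
scene stone_rose 0.16 [391.5, 166.4, 459.2, 220.6] [145. 141. 134.]
top stone_rose 0.69 [210.7, 135.2, 225.3, 152.4] [142. 130. 114.]
top stone_rose 0.52 [257.9, 219.8, 279.8, 240.6] [85. 39. 41.]
```

View pics/c6.png

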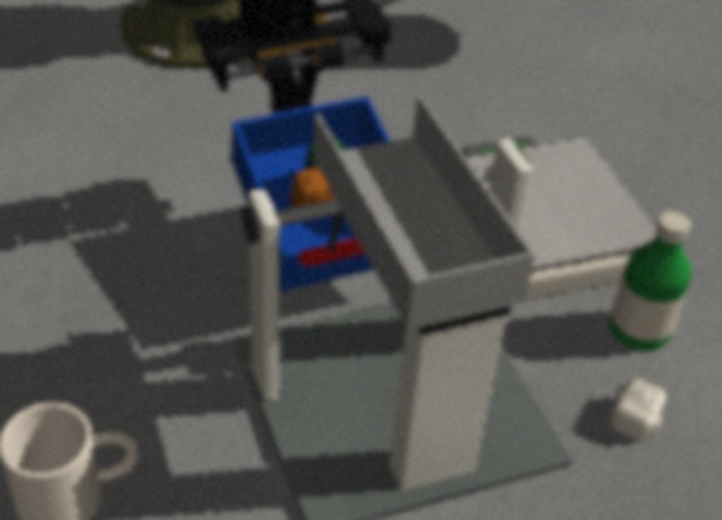

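All three stones are in the dish: green shows in the top view at (280,244), and the load of 5.1 N is about 0.52 kg. The chute is back level. I carry the dish above the scale.

```bash
python3 - <<'E'
from h import *
N=20;p0=np.array([.396,.0095,.1243]);p1=np.array([.416,.259,.1243])
wp=[]
for i in range(1,N+1):
    f=i/N;s=f*f*(3-2*f);wp.append((p0+(p1-p0)*s,181.2-2.2*f))
print(rows(p0,[180,0,181.2],wp,10)[0])
E
```

```text
[[10,0,2,0,0.0,-0.0,0.002],[10,-1,5,0,-0.0,-0.0,0.002],[10,0,8,0,-0.0,-0.0,0.002],[10,-2,11,0,-0.0,-0.0,0.002],[10,-1,13,0,-0.0,-0.0,0.002],[10,-1,15,0,-0.0,-0.0,0.002],[10,-2,16,0,-0.0,-0.0,0.001],[10,-1,18,0,-0.0,-0.0,0.002],[10,-2,18,0,-0.0,-0.0,0.002],[10,-1,19,0,-0.0,-0.0,0.002],[10,-2,18,0,-0.0,-0.0,0.002],[10,-1,19,0,-0.0,-0.0,0.002]]
[[10,-2,17,0,-0.0,-0.0,0.002],[10,-1,17,0,-0.0,-0.0,0.002],[10,-1,14,0,-0.0,-0.0,0.002],[10,-1,13,0,-0.0,-0.0,0.002],[10,-1,11,0,-0.0,-0.0,0.002],[10,0,8,0,-0.0,-0.0,0.002],[10,-1,6,0,-0.0,-0.0,0.001],[10,0,1,0,-0.0,-0.0,0.002]]
[0.41632806 0.25856172 0.1243    ]
```

Request:
send_rows([
  [10,0,2,0,0,0,0.002],
  [10,-1,5,0,0,0,0.002],
  [10,0,8,0,0,0,0.002],
  [10,-2,11,0,0,0,0.002],
  [10,-1,13,0,0,0,0.002],
  [10,-1,15,0,0,0,0.002],
  [10,-2,16,0,0,0,0.001],
  [10,-1,18,0,0,0,0.002],
  [10,-2,18,0,0,0,0.002],
  [10,-1,19,0,0,0,0.002],
  [10,-2,18,0,0,0,0.002],
  [10,-1,19,0,0,0,0.002],
])

```text
time_s: 17.55
tool_pos: [0.4084, 0.174, 0.1244]
tool_rot: [180.0, -0.0, 179.9]
force: [-0.1, 0.4, -6.0]
grip_width: 0.0217
```

Request:
send_rows([
  [10,-2,17,0,0,0,0.002],
  [10,-1,17,0,0,0,0.002],
  [10,-1,14,0,0,0,0.002],
  [10,-1,13,0,0,0,0.002],
  [10,-1,11,0,0,0,0.002],
  [10,0,8,0,0,0,0.002],
  [10,-1,6,0,0,0,0.001],
  [10,0,1,0,0,0,0.002],
  [10,0,0,0,0,0,0],
  [10,0,0,0,0,0,0],
])

```text
time_s: 18.55
tool_pos: [0.4163, 0.2581, 0.1245]
tool_rot: [-180.0, -0.0, 179.0]
force: [0.0, -0.7, -4.8]
grip_width: 0.0214
```

```bash
python3 - <<'E'
from h import *
s=env.get_obs();print(s["time_s"],s["tool_pos"],s["tool_rot"],s["force"],s["wrist_torque"])
b=env.read_camera("top")
B=cv2.resize(b[170:300,140:270],(580,580),interpolation=2)
# project expected dish rim & plate
a=np.radians(-1.);M=np.array([[np.cos(a),-np.sin(a)],[np.sin(a),np.cos(a)]])
P=[(proj("top",[*(M@np.array([.115+x,y])+s["tool_pos"][:2]),.158])-[140,170])*580/130 for x,y in [(.0875,-.075),(.0875,.075),(-.0875,.075),(-.0875,-.075)]]
B=np.ascontiguousarray(B);cv2.polylines(B,[np.int32(P)],True,(255,255,0),1);save(B,"t7.png")
E
```

```text
18.55 [0.41630794 0.2581052  0.124493  ] [-1.79982569e+02 -6.30790497e-03  1.78985389e+02] [ 0.03582036 -0.73909409 -4.83375594] [-0.02956211  0.61792767  0.02166449]
```

View pics/t7.png

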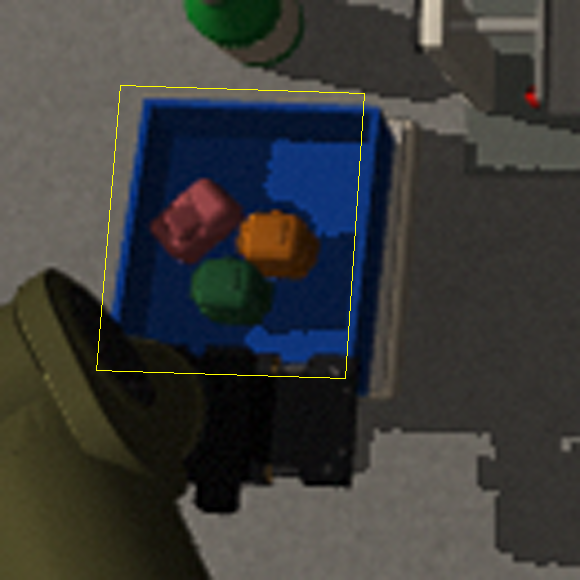

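The predicted rim outline (yellow) and the seen rim differ by about 9 mm. I resolve this with both cameras before lowering.

```bash
python3 - <<'E'
from h import *
from scipy.optimize import least_squares
s=env.get_obs()
im={c:env.read_camera(c) for c in ("top","scene")}
obs={}
for c in im:
    m=im[c].astype(int);b=((m[...,2]>1.5*m[...,0])&(m[...,2]>1.25*m[...,1])&(m[...,2]>35)).astype(np.uint8)
    n,l,st,ce=cv2.connectedComponentsWithStats(b);i=1+st[1:,4].argmax();obs[c]=l==i;print(c,st[i])
base=env.get_calibration
def corners(x,y,z,yaw): 
    a=np.radians(yaw);M=np.array([[np.cos(a),-np.sin(a)],[np.sin(a),np.cos(a)]])
    return [[*(M@np.array([u,v])+[x,y]),z+h] for h in (0,.06) for u,v in [(.0875,-.075),(.0875,.075),(-.0875,.075),(-.0875,-.075)]]
out=[]
x,y,z=.4163+.115,.2581-.002,.098
for c,sl in (("top",(170,300,140,270)),("scene",(130,260,340,500))):
    r0,r1,c0,c1=sl;k=390/(r1-r0);B=np.ascontiguousarray(cv2.resize(im[c][r0:r1,c0:c1],None,fx=k,fy=k,interpolation=2))
    q=[((proj(c,p)+.5-[c0,r0])*k) for p in corners(x,y,z,-1)]
    for t in (q[:4],q[4:]): cv2.polylines(B,[np.int32(t)],True,(255,255,0),1)
    out.append(B[:, :400])
save(np.hstack(out),"c8.png")
E
```

```text
top [ 544  144   96  109 4358]
scene [   0  220   55  150 5694]
```

View pics/c8.png

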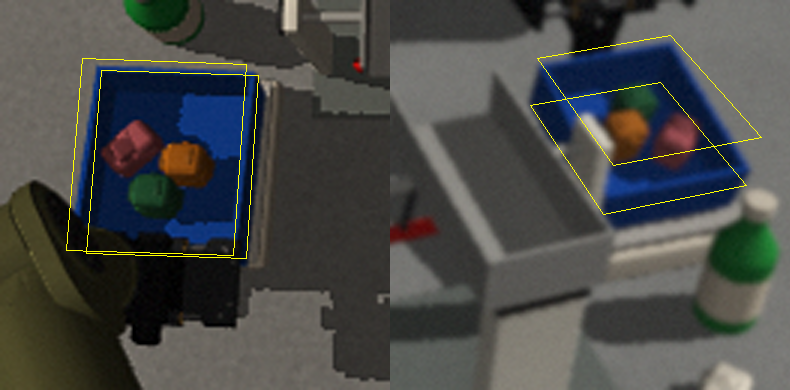

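```bash
cat > fit.py <<'E'
from h import *
from scipy.optimize import minimize
def fit(rowmax=242,colmin=418,sroi=(135,230,405,480),troi=(170,300,150,240)):
    s=env.get_obs();T=np.array(s["tool_pos"]);yaw0=s["tool_rot"][2]-180
    G=T+R.from_euler("xyz",s["tool_rot"],degrees=True).apply([0,0,-env.grip_point_offset])
    K=4;obs={};clip={}
    def hull(pts,clipm):
        m=np.zeros((400*K//1,640*K),np.uint8);cv2.fillConvexPoly(m,cv2.convexHull(np.int32(np.round(pts))),1);return m&clipm
    for c in("top","scene"):
        im=env.read_camera(c);m=cv2.resize(im,None,fx=K,fy=K,interpolation=1).astype(int)
        b=(m[...,2]>1.6*m[...,0])&(m[...,2]>1.3*m[...,1])&(m[...,2]>35)
        r0,r1,c0,c1=[v*K for v in (troi if c=="top" else sroi)]
        z=np.zeros(b.shape,np.uint8)
        if c=="top": z[r0:min(r1,rowmax*K),c0:c1]=1
        else: z[r0:r1,max(c0,colmin*K):c1]=1
        clip[c]=z;ys,xs=np.nonzero(b&(z>0));obs[c]=hull(np.c_[xs,ys],z)
    box=[[u,v,h] for h in(0,.06) for u in(-.0875,.0875) for v in(-.075,.075)]
    def model(p):
        pit,rol,yaw,d=p[0],p[1],p[2],p[3]/1000
        return R.from_euler("xyz",[rol,pit,yaw],degrees=True).apply(np.array(box)+[d,0,-.045])+G
    def cost(p):
        t=0
        for c in obs:
            q=np.array([(proj(c,w)+.5)*K for w in model(p)]);h=hull(q,clip[c])
            t+=1-(h&obs[c]).sum()/max(1,(h|obs[c]).sum())
        return t+.0002*(p[1]**2+(p[2]-yaw0)**2+((p[3]-115)/2)**2)
    best=min((minimize(cost,[a,0,yaw0,115],method="Nelder-Mead",options=dict(initial_simplex=[[a,0,yaw0,115],[a+3,0,yaw0,115],[a,2,yaw0,115],[a,0,yaw0+2,115],[a,0,yaw0,120]],maxfev=160)) for a in(0,6)),key=lambda r:r.fun)
    print("pitch(down+),roll,yaw,d",best.x.round(2),"cost",round(best.fun,4),"level cost",round(cost([0,0,yaw0,115]),4))
    return best.x,model(best.x)
E
python3 - <<'E'
from fit import *
p,m=fit();print(m.round(3).tolist())
E
```

```text
Traceback (most recent call last):
  File "fit.py", line 27, in fit
    best=min((minimize(cost,[a,0,yaw0,115],method="Nelder-Mead",options=dict(initial_simplex=[[a,0,yaw0,115],[a+3,0,yaw0,115],[a,2,yaw0,115],[a,0,yaw0+2,115],[a,0,yaw0,120]],maxfev=160)) for a in(0,6)),key=lambda r:r.fun)
  File "fit.py", line 27, in <genexpr>
    best=min((minimize(cost,[a,0,yaw0,115],method="Nelder-Mead",options=dict(initial_simplex=[[a,0,yaw0,115],[a+3,0,yaw0,115],[a,2,yaw0,115],[a,0,yaw0+2,115],[a,0,yaw0,120]],maxfev=160)) for a in(0,6)),key=lambda r:r.fun)
              ~~~~~~~~^^^^^^^^^^^^^^^^^^^^^^^^^^^^^^^^^^^^^^^^^^^^^^^^^^^^^^^^^^^^^^^^^^^^^^^^^^^^^^^^^^^^^^^^^^^^^^^^^^^^^^^^^^^^^^^^^^^^^^^^^^^^^^^^^^^^^^^^^^^^^^^^^^^^^^^^^^^^^^^^^^^^
  File "fit.py", line 24, in cost
    q=np.array([(proj(c,w)+.5)*K for w in model(p)]);h=hull(q,clip[c])
                 ~~~~^^^^^
  File "h.py", line 10, in proj
    c=env.get_calibration(cam);E=np.linalg.inv(np.array(c["extrinsics"]));q=E[:3,:3]@np.array(p)+E[:3,3]
ValueError: time passes only in moves, steps and waits
```

```bash
cat >> h.py <<'E'
_C={}
def proj(cam,p):
    if cam=="wrist" or cam not in _C: _C[cam]=env.get_calibration(cam)
    c=_C[cam];E=np.linalg.inv(np.array(c["extrinsics"]));q=E[:3,:3]@np.array(p)+E[:3,3]
    return np.array([c["fx"]*q[0]/q[2]+c["cx"],c["fy"]*q[1]/q[2]+c["cy"]])
E
python3 - <<'E'
from fit import *
p,m=fit();print(m.round(3).tolist())
E
```

```text
pitch(down+),roll,yaw,d [  9.83   0.22  -1.48 115.43] cost 0.023 level cost 0.3336
[[0.434, 0.183, 0.094], [0.438, 0.333, 0.094], [0.607, 0.179, 0.064], [0.61, 0.329, 0.065], [0.444, 0.183, 0.153], [0.448, 0.333, 0.154], [0.617, 0.178, 0.123], [0.621, 0.328, 0.124]]
```

The dish has drooped 9.8° in the grip under the stones' weight. The fit is tight: cost 0.023, against 0.33 for a level dish. I grip at 60 N and tilt the tool back so the dish is level before setting it down.

Request:
send_rows([
  [10,0,0,0,0,0,0],
  [10,0,0,0,0,0,0],
  [10,0,0,0,0,-0.011,0],
  [10,0,0,0,0,-0.02,0],
  [10,0,0,0,0,-0.025,0],
  [10,0,0,0,0,-0.025,0],
  [10,0,0,0,0,-0.025,0],
  [10,0,0,0,0,-0.025,0],
  [10,0,0,0,0,-0.025,0],
  [10,0,0,0,0,-0.015,0],
  [10,0,0,0,0,0,0],
  [10,0,0,0,0,0,0],
], grip_force=60)

```text
time_s: 20.1
tool_pos: [0.4162, 0.2588, 0.1246]
tool_rot: [180.0, 9.8, 179.0]
force: [-0.1, 0.1, -5.2]
grip_width: 0.0216
```

```bash
python3 - <<'E'
from fit import *
p,m=fit();print(m.round(3).tolist(),m[:4].mean(0));print(env.get_obs()["time_s"])
E
```

```text
pitch(down+),roll,yaw,d [  1.1    0.53  -1.31 116.4 ] cost 0.0218 level cost 0.0659
[[0.439, 0.184, 0.097], [0.443, 0.334, 0.098], [0.614, 0.18, 0.093], [0.618, 0.33, 0.095], [0.44, 0.183, 0.157], [0.444, 0.333, 0.158], [0.615, 0.179, 0.153], [0.619, 0.329, 0.155]] [0.52853324 0.25660068 0.09576297]
20.2
```

Request:
send_rows([
  [10,0,0,0,0,-0.01,0],
  [10,-1,0,0,0,-0.009,0],
  [10,-0.5,0,3,0,0,0],
  [10,1,0,5,0,0,0],
  [10,1,0,5,0,0,0],
  [10,1,0,5,0,0,0],
  [10,1,0,5,0,0,0],
  [10,1,0,5,0,0,0],
  [10,1,0,5,0,0,0],
  [10,0.5,0,3,0,0,0],
  [10,0,0,0,0,0,0],
  [10,0,0,0,0,0,0],
])

```text
time_s: 21.4
tool_pos: [0.4182, 0.2588, 0.0883]
tool_rot: [180.0, 10.9, 179.0]
force: [-0.6, -0.3, -4.9]
grip_width: 0.0216
```

```bash
python3 - <<'E'
from fit import *
p,m=fit(rowmax=246,sroi=(135,240,405,480),troi=(170,300,140,240));print(m.round(3).tolist(),m[:4].mean(0));print(env.get_obs()["time_s"],env.get_obs()["wrist_torque"])
E
```

```text
pitch(down+),roll,yaw,d [ -0.67   0.53  -1.36 116.76] cost 0.0205 level cost 0.0296
[[0.443, 0.184, 0.061], [0.446, 0.334, 0.063], [0.618, 0.179, 0.063], [0.621, 0.329, 0.065], [0.442, 0.183, 0.121], [0.446, 0.333, 0.123], [0.617, 0.179, 0.123], [0.62, 0.329, 0.125]] [0.53195083 0.25650786 0.06300882]
21.5 [ 0.02463786  1.01779653 -0.0283306 ]
```

Request:
send_rows([
  [10,0.5,0,3,0,0,0],
  [10,0.5,0,3,0,0,0],
  [10,0.4,0,2,0,0,0],
  [10,0.2,0,1,0,0,0],
  [10,0.2,0,1,0,0,0],
  [10,0,0,0,0,0,0],
])

```text
time_s: 22.1
tool_pos: [0.4185, 0.259, 0.0783]
tool_rot: [180.0, 10.9, 179.0]
force: [-0.9, 0.0, -2.8]
grip_width: 0.0213
```

Request:
send_rows([
  [10,0.2,0,1,0,0,0],
  [10,0,0,0,0,0,0],
])

```text
time_s: 22.3
tool_pos: [0.4186, 0.2591, 0.0776]
tool_rot: [180.0, 10.9, 179.0]
force: [-2.1, -1.1, -1.3]
grip_width: 0.0213
```

Request:
send_rows([
  [10,0.2,0,1,0,0,0],
  [10,0,0,0,0,0,0],
])

```text
time_s: 22.5
tool_pos: [0.4186, 0.2591, 0.0775]
tool_rot: [180.0, 10.9, 179.0]
force: [-6.9, -3.7, 8.5]
grip_width: 0.0219
```

The dish is down. I back off slightly, open, and withdraw along the tool axis.

Request:
send_rows([
  [10,-0.2,0,-1,0,0,0],
  [10,0,0,0,0,0,0],
  [10,0,0,0,0,0,0],
])

```text
time_s: 22.8
tool_pos: [0.4186, 0.2591, 0.0776]
tool_rot: [180.0, 10.9, 179.0]
force: [-4.2, -1.3, 3.6]
grip_width: 0.0212
```

Request:
send_rows([
  [30,0,0,0,0,0,0],
  [45,0,0,0,0,0,0],
  [50,0,0,0,0,0,0],
  [50,0,0,0,0,0,0],
  [50,0,0,0,0,0,0],
  [50,0,0,0,0,0,0],
])

```text
time_s: 23.4
tool_pos: [0.4183, 0.2588, 0.077]
tool_rot: [180.0, 10.9, 179.0]
force: [-1.1, 0.0, -0.6]
grip_width: 0.0492
```

Request:
send_rows([
  [50,0,0,-5,0,0,0],
  [50,0,0,-10,0,0,0],
  [50,0,0,-20,0,0,0],
  [50,0,0,-25,0,0,0],
  [50,0,0,-30,0,0,0],
  [50,0,0,-30,0,0,0],
  [50,0,0,-30,0,0,0],
  [50,0,0,0,0,0,0],
  [50,0,0,0,0,0,0],
  [50,0,0,0,0,0,0],
  [50,0,0,0,0,0,0],
])

```text
time_s: 24.5
tool_pos: [0.3895, 0.2586, 0.2231]
tool_rot: [-179.9, 10.8, 179.0]
force: [-0.6, 0.5, 0.5]
grip_width: 0.0499
```

```bash
python3 - <<'E'
from h import *
s=env.get_obs();print(s["time_s"],s["tool_pos"],s["force"])
a=env.read_camera("scene");b=env.read_camera("top")
A=cv2.resize(a[130:290,310:480],(400,376),interpolation=2);B=cv2.resize(b[100:300,150:350],(376,376),interpolation=2)
save(np.hstack([A,B]),"c9.png")
E
```

```text
24.5 [0.3894538  0.25863037 0.22314461] [-0.64301699  0.50852485  0.47731717]
```

View pics/c9.png

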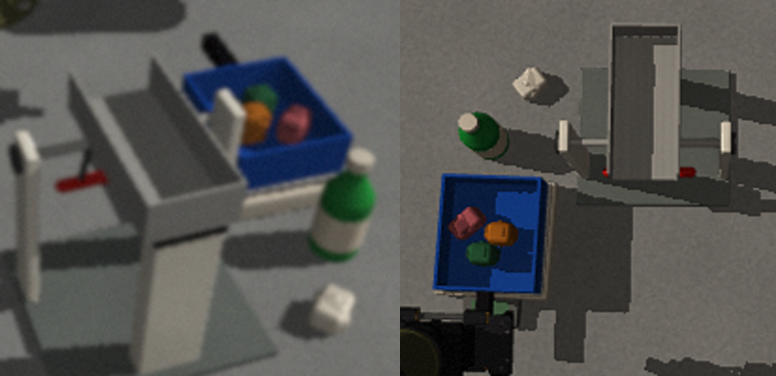

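```bash
python3 - <<'E'
from h import *
a=np.array([atz("top",((x-400)/1.88+150,y/1.88+100),.11) for x,y in [(443,175),(547,177),(541,294),(434,290)]]);print(a.mean(0).round(3),a[:,:2].round(3).tolist())
env.sign_off()
E
```

```text
[0.53  0.249 0.11 ] [[0.617, 0.327], [0.617, 0.17], [0.44, 0.171], [0.444, 0.33]]
the job is handed in; nothing more can be done
```

I tipped the chute with the blue dish, caught all three stones, set the dish on the bench scale and let go. The job was handed in at about 24.6 s.

**Final checks:**
- **Stones:** the last pictures show green, amber and rose in the dish and the chute empty and level. The load before setting down was about 5 N, which fits the dish with all three stones.
- **Position:** two checks of the dish's position disagree slightly. The fit to both cameras, taken with the dish held 13 mm above the plate, put its centre about 1 mm from the plate's. A reading from the top picture after release gave up to 8 mm off in y. I trust the fit more, because in the top picture the dish's outer wall can pass for its rim.
- **Bystanders:** the bottle looks unmoved in the last pictures. The mug and jar were outside them. The arm and dish kept clear of all three.

**Not level for part of the job:** the dish drooped in the grip, measured at 9.8° when it was above the scale. It probably slipped when the stones landed. I tilted the tool to bring it back to within about 1° before setting it down, and no stones were lost. It was therefore not level from about then until the correction.

**Touchdown:** I pressed slightly more than intended, with the wrist force reading about 8.5 N upward, then backed off before opening.

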